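# Lay up the table caddy

### The job

Get the wooden caddy ready to carry to the table: put the oil bottle in the tall steel cup, the wooden pepper mill in the dark wooden cup and one grey-topped shaker in each of the two white cups, all standing upright on the cup floors. Set each one down without dropping it or knocking it over, and leave the red-capped spice jars where they stand; they belong in the cupboard.

Things in the scene. Friction and masses are not known exactly. Their poses are not given: they have to be found in the camera images.
- oil_bottle: Tall glass bottle of yellow-green oil with a green cap, 271 mm tall, 0.65 kg. Loose, upright; origin at the centre of its underside, z up. Square body, 61 mm wide (74 mm over the rounded corners), faces along its x and y axes, up to 190 mm; above that a shoulder and neck that taper (solid about 52 mm wide at 210 mm, 42 mm at 235 mm) to the round cap, 32 mm across, 255 to 270 mm up.
- pepper_mill: Turned wooden pepper mill, 58 mm across, 165 mm tall, 0.18 kg. Loose, upright; origin at the centre of its underside, z up. The wooden head is round, at most 49 mm across, from 120 to 154 mm above the origin, with a small metal button (12 mm across) above it; the head does not turn.
- shaker_a: Small glass shaker with grey contents and a grey dome top with holes, 44 mm across, 90 mm tall, 0.1 kg. Loose, upright; origin at the centre of its underside, z up. Widest 30 mm up, then narrowing to about 34 mm across from 60 mm up to the dome. One of a matching pair; the two are interchangeable.
- shaker_b: The other shaker of the pair, the same in look and size (44 mm across, 90 mm tall, 0.1 kg). Loose, upright; origin at the centre of its underside, z up. Widest 30 mm up, then narrowing to about 34 mm across from 60 mm up to the dome.
- oil_cup: Grey steel cup, the tallest, for the oil bottle: 60 mm high, inside 92 mm across at the mouth, 84 mm at its floor, which is 5 mm above the origin. Fixed on the caddy's floor; the four cups stand in a row 93 mm apart, in any order. Origin: underside centre; z up. The caddy: long tray of pale wood, 396 x 118 mm, floor 8 mm above the worktop, rim 22 mm, end handles to 50 mm.
- mill_cup: Dark wooden cup in the caddy, made for the pepper mill: 40 mm high, flared, inside 76 mm across at the mouth and 68 mm at its floor; wall 3.5 mm; inner floor 5 mm above the origin. Fixed on the caddy's floor; the four cups stand in a row 93 mm apart, in any order. Origin: underside centre; z up. 
- white_cup_a: Small white china cup in the caddy, made for one shaker: 32 mm high, flared, inside 62 mm across at the mouth and 55 mm at its floor; wall 3.5 mm; inner floor 5 mm above the origin. Fixed on the caddy's floor; the four cups stand in a row 93 mm apart, in any order. Origin: underside centre; z up. 
- white_cup_b: The second small white china cup, the same as the first, for the other shaker (32 mm high, inside 62 mm at the mouth, 55 mm at the floor, inner floor 5 mm above the origin). Fixed on the caddy's floor; the four cups stand in a row 93 mm apart, in any order. Origin: underside centre; z up. 
- spice_green: Spice jar with a red cap and a green label, 45 mm across, 106 mm tall, 0.11 kg. It stands upright, origin at the centre of its underside, z up. It does not belong in the caddy and stays where it is, though it would fit a white cup. A look-alike of the shakers in size.
- spice_tan: Spice jar with a red cap and a tan label, 45 mm across, 106 mm tall, 0.11 kg. It stands upright, origin at the centre of its underside, z up. It does not belong in the caddy and stays where it is, though it would fit a white cup. All else in the kitchen (kettle, tin, jars, mug, glass, board, timer) is fixed and stands clear of the work.
Mind the look-alikes: they are no part of the job. What is shaped like the pepper_mill but blue or purple is not meant.

How it is judged:
By the outcome, as a careful person would: the job done as asked, in the order asked, and still so for the second after the job is handed in, with the robot touching nothing.
It also fails if it takes over 112 s, if anything falls off the work surface, if the arm or the gripper's body presses on something with over 40 N, if the wrist force passes 120 N, or if a joint passes its speed limit or range.

### The arm

A 6-joint arm with a two-finger parallel gripper is mounted at the origin on a cart in front of the work surface, level with it; the furniture and walls round the work are solid. World frame = base frame: x ahead of the robot, y to its left, z up, the work surface at z = 0. Lengths are in m, angles in rad, forces in N, time in s.
With the tool pointing down it reaches from about 0.3 to 0.825 m from the base axis. Payload 5.4 kg.
Tool frame: the origin (TCP) lies between the finger pads; the fingertips stand 17 mm ahead of it and the grasp point (between the pads) lies 2 mm behind it; z points along the fingers, y is the line along which they close (so a half turn about z gives the same grasp; the last joint's range is limited). The gripper opens to 92 mm and grips with 3 to 60 N. Pads are 20 mm wide; open, the fingers measure 128 mm over their backs; the gripper's body (75 mm by 189 mm) begins 69 mm behind the grasp point.
Start: joints at [0.918, 0.158, 1.597, -0, 1.386, -0.21], TCP at [0.246, 0.52, 0.232] pointing down, gripper open.
Joint ranges: [-2.91, 2.91], [-0.94, 2.29], [0.18, 2.7], [-1.29, 4.43], [0.17, 2.64], [-3, 3]. Speed limits (rad/s): [2.57, 2.57, 3.14, 3.14, 3.14, 3.14].

### API

Orientations are given as a unit quaternion [w, x, y, z].
In Python, from workcell import manip gives the robot as it stands. The module is installed in compiled form; this text tells all that it offers.
- The arm moves only by the tool drive_tool, never from a script. Its argument "steps" is a list that holds one entry, the list of rows, each a list of 7 numbers: the shift along the tool's x, y, z in mm, then the turn, a rotation vector about the tool's x, y, z in rad, then the opening, from 0 (shut) to 1 (fully open). A call has 1 to 20 rows; each row is the pose to reach, as a shift and turn from the pose commanded when the call began, along the tool's axes at that moment; what a row does not reach only later rows make up. A row lasts 1/10 s, in which the tool goes at most 50 mm and 8.59 degrees, less where a joint would pass 70% of its speed; a pose out of reach is approached as far as the arm can. A call with a gripper value outside its range is refused whole. The fingers move at their own pace and stop on an object; "grip_force" is the grip in N (left out, the last holds). Time passes only in rows, so rows that repeat a pose let the fingers close. It gives the time, the measured TCP pose, the force, the opening and the grip force at its end, in the units of the state.
- manip.sense(): the state, without advancing time (a new reading comes with each control period).
- manip.capture(name): name is "scene" or "top" or "wrist"; returns a dict with "image" (480x640x3 uint8, red, green, blue), "mtx" (3x3 intrinsics, pixels), "k1" (the pictures are not rectified: a ray, as slopes to the right and down, at radius r is drawn at 1 + k1 r^2 times it, then the intrinsics apply), "R" (3x3) and "t" (3): a world point X has camera coordinates R X + t. Camera axes: x right, y down, z forward; pixel columns grow to the right and rows downward; lengths in m; the calibration is good to about 2 mm. A picture is of the moment at which its call begins. There is no depth.
- manip.finish_job(): hands the job in; it is judged then, once.
The state is a dict: "time": time; "qpos": joint angles; "qvel": joint speeds; "joint_torque": joint torques, N m; "position": TCP position; "orientation": TCP orientation; "ft_force": force on the tool from outside, world axes, zero at the start; "torque": the same for the moment, N m; "finger_gap": finger opening in m; "grip_force": force on a finger pad.
Only numpy, scipy, OpenCV 4.12 (cv2) and the standard library are available. Lean on these libraries where they do the work, as an engineer would, in place of code of your own. Each camera call takes 0.05 s, during which the arm holds its last target. There are 200 camera calls.

## Working session

There is one attempt and no reset: what is moved stays moved. The work goes in short steps, Python scripts to look and compute and a tool call to move; the robot and the scene stay as the last step left them, time stands still between calls to the robot, and variables do not carry over. Pictures are saved under pics/ and viewed, at most 14 in all, crops included, and the job is handed in when it is done.

Besides the shell and the picture viewer there is one more tool, called after "Emit:" as name(argument=value, ...), one argument or row to a line, values as JSON. drive_tool: Moves the arm, as the interface text tells. Its arguments: {"type":"object","properties":{"steps":{"type":"array"},"grip_force":{"type":"number"}},"required":["steps"]}

```bash
mkdir -p pics; cat > h.py <<'E'
import numpy as np, cv2
from workcell import manip
from scipy.spatial.transform import Rotation as Rn
def cap(n,f):
    c=manip.capture(n); cv2.imwrite('pics/'+f,c['image'][:,:,::-1]); np.savez('pics/'+f[:-4]+'.npz',**c); return c
def load(f): return dict(np.load('pics/'+f+'.npz'))
def ray(c,u,v):
    d=np.array([c['k1'],0,0,0,0],float).reshape(-1)
    p=cv2.undistortPoints(np.array([[[u,v]]],float),c['mtx'],d)[0,0]
    R=c['R'];o=-R.T@c['t'];return o,R.T@np.array([p[0],p[1],1])
def onz(c,u,v,z):
    o,d=ray(c,u,v);return o+d*(z-o[2])/d[2]
def tri(c1,p1,c2,p2):
    o1,d1=ray(c1,*p1);o2,d2=ray(c2,*p2);d1/=np.linalg.norm(d1);d2/=np.linalg.norm(d2)
    s=np.linalg.lstsq(np.c_[d1,-d2],o2-o1,rcond=None)[0]
    a=o1+s[0]*d1;b=o2+s[1]*d2;return (a+b)/2,np.linalg.norm(a-b)
def proj(c,X):
    return cv2.projectPoints(np.array([X],float),cv2.Rodrigues(c['R'])[0],c['t'],c['mtx'],np.array([c['k1'],0,0,0,0],float).reshape(-1))[0][0,0]
def pose():
    s=manip.sense();w,x,y,z=s['orientation'];return np.array(s['position']),Rn.from_quat([x,y,z,w])
def to(x,y,z):
    p,r=pose();return r.inv().apply(np.array([x,y,z])-p)*1000
E
python3 - <<'E'
from h import *
np.set_printoptions(precision=3,suppress=True)
for n in ['scene','top','wrist']:
    c=cap(n,n+'0.png');print(n,-c['R'].T@c['t'],c['k1'])
s=manip.sense();print(s); print(pose()[1].as_matrix())
E
```

```text
scene [-0.259 -0.601  0.599] -0.044082783484585594
top [0.2   0.091 1.18 ] -0.09682408090225118
wrist [0.17  0.555 0.384] -0.02091240947873867
{'time': 0.15, 'qpos': array([ 0.918,  0.159,  1.598, -0.   ,  1.386, -0.21 ]), 'qvel': array([-0.001, -0.002, -0.002, -0.001, -0.001,  0.001]), 'joint_torque': array([  0.001, -38.592, -32.243,   0.07 ,   0.035,  -0.   ]), 'position': array([0.246, 0.519, 0.231]), 'orientation': array([-0.   ,  0.22 ,  0.976, -0.001]), 'ft_force': array([-0.396,  0.225, -0.984]), 'torque': array([-0.027, -0.02 ,  0.014]), 'grip_force': 0.0, 'finger_gap': 0.09195740928292467}
[[-0.904  0.428 -0.001]
 [ 0.428  0.904 -0.001]
 [ 0.    -0.001 -1.   ]]
```

View pics/scene0.png

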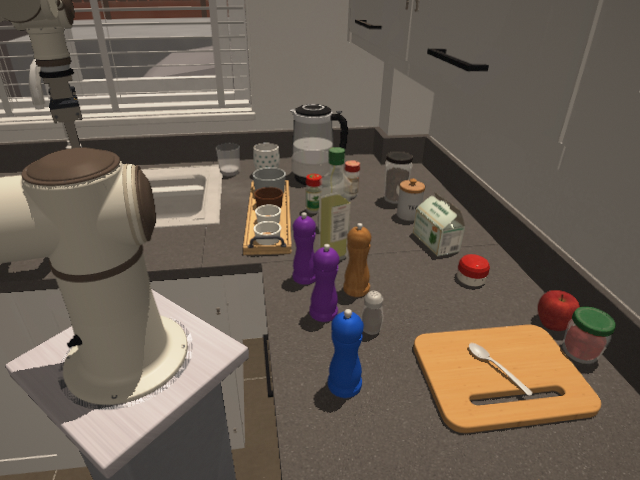

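View pics/top0.png

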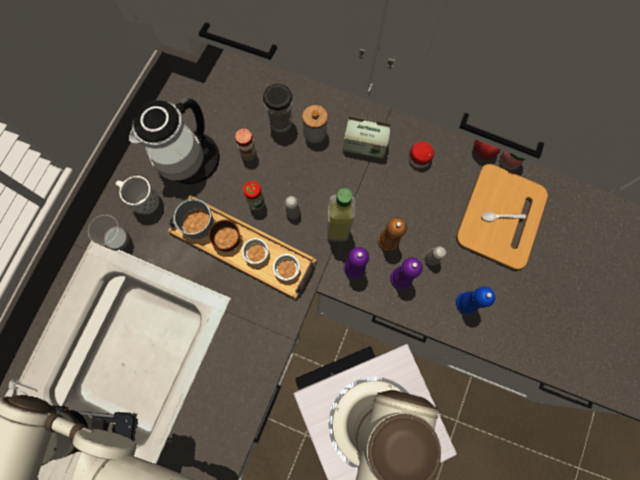

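Top view (pixels): the mill could be taken for brown (392,235), purple (357,262), purple (406,272) or blue (475,299). I choose brown. The shaker could be taken for grey-topped (291,207) and (436,256), or the red-capped jars (253,195) and (245,143). I choose the grey tops. The oil bottle is at (342,215). The cups are steel (193,219), dark (227,237) and white (256,252) and (286,268).

```bash
python3 - <<'E'
from h import *
np.set_printoptions(precision=3,suppress=True)
t=load('top0');s=load('scene0')
im=t['image'][:,:,::-1]
cv2.imwrite('pics/crop.png',cv2.resize(im[120:320,165:455],None,fx=2.75,fy=2.75,interpolation=cv2.INTER_CUBIC)[:600,:800])
for n,u,v,z in [('oilcap',344,196,.27),('mill',399,224,.16),('shA',291,202,.088),('shB',438,252,.088),('pur1',360,255,.16),('pur2',411,264,.16),('blue',486,296,.16),('green',253,188,.105),('tan',244,136,.105),('steel',193,218,.068),('dark',227,236,.048),('w1',256,251,.04),('w2',286,267,.04),('kettle',158,124,.25),('jar',278,95,.15),('sug',315,115,.1),('corner1',316,262,.03),('corner2',299,294,.03)]:
    X=onz(t,u,v,z);print(n,X,'r %.3f'%np.hypot(X[0],X[1]),'scene',proj(s,X))
E
```

```text
oilcap [ 0.497 -0.11   0.27 ] r 0.509 scene [335.709 149.711]
mill [ 0.417 -0.228  0.16 ] r 0.475 scene [360.529 225.603]
shA [ 0.593 -0.017  0.088] r 0.593 scene [324.049 198.438]
shB [ 0.327 -0.311  0.088] r 0.451 scene [371.357 291.753]
pur1 [ 0.383 -0.11   0.16 ] r 0.399 scene [303.69  215.066]
pur2 [ 0.318 -0.212  0.16 ] r 0.382 scene [325.736 244.156]
blue [ 0.181 -0.342  0.16 ] r 0.387 scene [344.73 310.59]
green [0.66  0.061 0.105] r 0.662 scene [315.078 176.905]
tan [0.809 0.031 0.105] r 0.810 scene [352.502 163.327]
steel [0.657 0.235 0.068] r 0.698 scene [267.921 174.398]
dark [0.583 0.17  0.048] r 0.607 scene [268.303 194.571]
w1 [0.518 0.113 0.04 ] r 0.531 scene [268.227 211.161]
w2 [0.449 0.057 0.04 ] r 0.452 scene [266.962 227.921]
kettle [0.837 0.217 0.25 ] r 0.864 scene [308.644 102.724]
jar [ 0.864 -0.09   0.15 ] r 0.869 scene [399.155 152.852]
sug [ 0.798 -0.17   0.1  ] r 0.816 scene [412.381 183.109]
corner1 [ 0.433 -0.021  0.03 ] r 0.434 scene [287.183 243.81 ]
corner2 [0.372 0.051 0.03 ] r 0.376 scene [247.627 244.897]
```

View pics/crop.png

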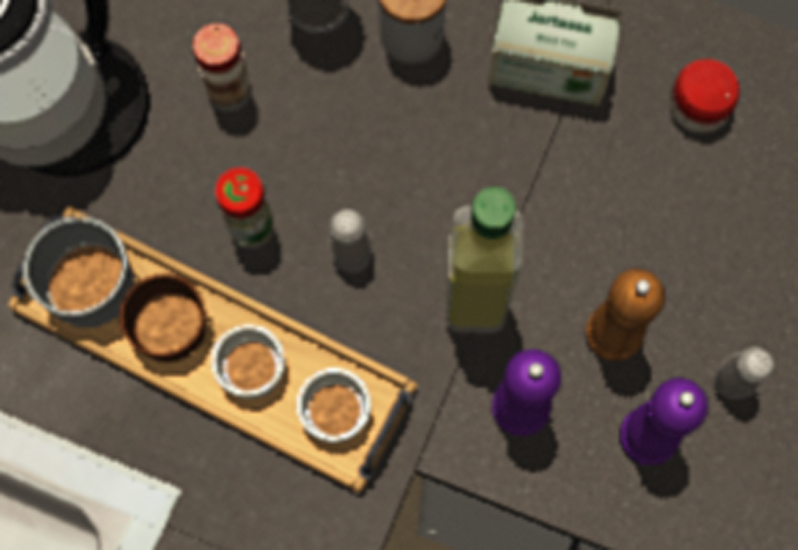

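The crop confirms the choices. The brown mill, at crop (638,295), has a wooden head. The grey-domed shakers are at crop (347,225) and (752,365), and the red-capped jars at (240,190) and (217,45) stay put. I'll grip the bottle by its cap, because the body would foul the gripper.

Emit:
drive_tool(
  steps=[
    [[0, 0, -50, 0, 0, 0, 1], [-20, -20, -100, 0, 0, 0, 1], [-60, -55, -140, 0, 0, 0, 1], [-95, -90, -150, 0, 0, 0, 1], [-130, -120, -160, 0, 0, 0, 1], [-497, -462, -170, 0, 0, 0, 1], [-497, -462, -170, 0, 0, 0, 1], [-497, -462, -170, 0, 0, 0, 1], [-497, -462, -170, 0, 0, 0, 1], [-497, -462, -170, 0, 0, 0, 1], [-497, -462, -170, 0, 0, 0, 1], [-497, -462, -170, 0, 0, 0, 1], [-497, -462, -170, 0, 0, 0, 1], [-497, -462, -170, 0, 0, 0, 1], [-497, -462, -170, 0, 0, 0, 1], [-497, -462, -170, 0, 0, 0, 1], [-497, -462, -170, 0, 0, 0, 1], [-497, -462, -170, 0, 0, 0, 1], [-497, -462, -170, 0, 0, 0, 1]],
  ],
)

```text
time: 2.05
position: [0.4973, -0.1093, 0.4019]
orientation: [0.0, 0.219, 0.976, 0.0]
ft_force: [0.6, 0.5, 0.4]
finger_gap: 0.0924
grip_force: 0.0
```

```bash
python3 - <<'E'
from h import *
np.set_printoptions(precision=3,suppress=True)
c=cap('wrist','w1.png');print(manip.sense()['time'],pose()[0],pose()[1].as_matrix());print(c['R']@pose()[1].as_matrix())
hsv=cv2.cvtColor(c['image'],cv2.COLOR_RGB2HSV)
m=cv2.inRange(hsv,(45,120,30),(85,255,220))
n,_,st,ce=cv2.connectedComponentsWithStats(m)
for i in range(1,n):
    if st[i,4]>150: print(st[i],ce[i],onz(c,*ce[i],.27),onz(c,*ce[i],.262))
E
```

```text
2.1 [ 0.497 -0.109  0.402] [[-0.904  0.427  0.001]
 [ 0.427  0.904  0.   ]
 [-0.001  0.    -1.   ]]
[[ 0.001  1.     0.001]
 [-0.956  0.001 -0.293]
 [-0.293 -0.001  0.956]]
```

View pics/w1.png

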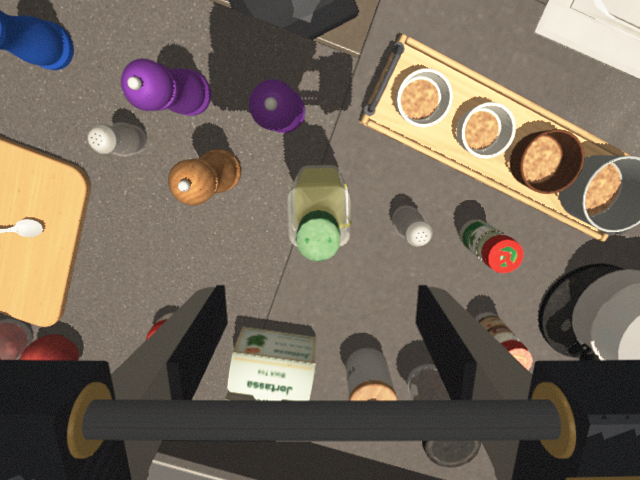

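The wrist view shows the cap at (319,240), the mill button at (184,186), shaker tops at (101,139) and (419,234), and cup rims at (424,97), (487,130), (546,161) and (615,194). I'll combine these with the top view.

```bash
python3 - <<'E'
from h import *
np.set_printoptions(precision=4,suppress=True)
c=load('w1');t=load('top0');print(c['R']) 
for n,u,v,z in [('oilcap',319,238,.27),('mill',184,186,.165),('shB',101,139,.088),('shA',419,234,.088),('steel',617,193,.068),('dark',546,161,.048),('w1',487,130,.04),('w2',424,97,.04)]:
    print(n,onz(c,u,v,z))
# hue-based cap and white rims
hsv=cv2.cvtColor(c['image'],cv2.COLOR_RGB2HSV);print(hsv[240,319])
m=cv2.inRange(hsv,(50,60,60),(80,255,255));m[:200]=0
n,_,st,ce=cv2.connectedComponentsWithStats(m)
for i in range(1,n):
    if st[i,4]>200: print(st[i],ce[i],onz(c,*ce[i],.268))
E
```

```text
[[ 0.4257  0.9049 -0.0009]
 [ 0.8651 -0.4067  0.2935]
 [ 0.2652 -0.1257 -0.956 ]]
oilcap [ 0.4967 -0.1114  0.27  ]
mill [ 0.4169 -0.2252  0.165 ]
shB [ 0.3265 -0.315   0.088 ]
shA [ 0.5932 -0.0199  0.088 ]
steel [0.6577 0.2322 0.068 ]
dark [0.5863 0.1692 0.048 ]
w1 [0.5185 0.1146 0.04  ]
w2 [0.4472 0.0555 0.04  ]
[ 54  84 201]
[296 215  44  46 949] [317.5227 239.1096] [ 0.4975 -0.1131  0.268 ]
```

Emit:
drive_tool(
  steps=[
    [[-1, -2, 40, 0, 0, 0, 1], [-1, -2, 80, 0, 0, 0, 1], [-1, -2, 105, 0, 0, 0, 0.8], [-1, -2, 120, 0, 0, 0, 0.6], [-1, -2, 128, 0, 0, 0, 0.6], [-1, -2, 128, 0, 0, 0, 0.5], [-1, -2, 128, 0, 0, 0, 0.4], [-1, -2, 128, 0, 0, 0, 0.2], [-1, -2, 128, 0, 0, 0, 0.2], [-1, -2, 128, 0, 0, 0, 0.2], [-1, -2, 128, 0, 0, 0, 0.2], [-1, -2, 128, 0, 0, 0, 0.2], [-1, -2, 128, 0, 0, 0, 0.2]],
  ],
  grip_force=45,
)

```text
time: 3.4
position: [0.498, -0.1132, 0.2744]
orientation: [0.001, 0.22, 0.976, -0.0]
ft_force: [1.5, 0.8, 4.8]
finger_gap: 0.0307
grip_force: 44.8
```

Emit:
drive_tool(
  steps=[
    [[0, 0, -5, 0, 0, 0, 0.2], [0, 0, -12, 0, 0, 0, 0.2], [0, 0, -25, 0, 0, 0, 0.2], [0, 0, -45, 0, 0, 0, 0.2], [0, 0, -70, 0, 0, 0, 0.2], [0, 0, -95, 0, 0, 0, 0.2], [0, 0, -115, 0, 0, 0, 0.2], [0, 0, -125, 0, 0, 0, 0.2], [0, 0, -130, 0, 0, 0, 0.2], [0, 0, -130, 0, 0, 0, 0.2]],
  ],
)

```text
time: 4.4
position: [0.4975, -0.1131, 0.4035]
orientation: [-0.0, 0.22, 0.976, 0.0]
ft_force: [0.4, 0.3, -8.2]
finger_gap: 0.0309
grip_force: 44.4
```

```bash
python3 - <<'E'
from h import *
np.set_printoptions(precision=1,suppress=True)
s=manip.sense();print(s['ft_force'],s['position'],s['finger_gap'])
print(to(.46,.04,.405),to(.657,.234,.405))
cap('scene','s1.png')
E
```

```text
[ 0.4  0.3 -8.2] [ 0.5 -0.1  0.4] 0.030882312605896987
[ 99.5 122.3  -1.4] [  4.6 382.   -1.5]
```

View pics/s1.png

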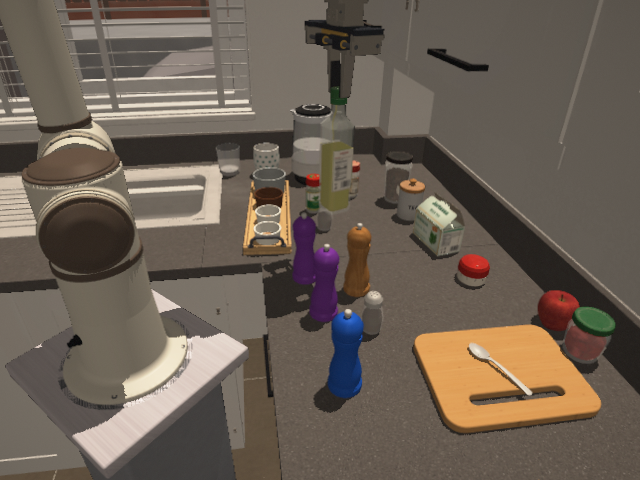

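The bottle hangs plumb from the gripper. Nothing under the straight path rises above its underside at 0.13 m, so I'll carry it straight across.

Emit:
drive_tool(
  steps=[
    [[0, 3, 0, 0, 0, 0, 0.2], [0, 10, 0, 0, 0, 0, 0.2], [0, 22, 0, 0, 0, 0, 0.2], [0, 39, 0, 0, 0, 0, 0.2], [1, 60, 0, 0, 0, 0, 0.2], [1, 86, 0, 0, 0, 0, 0.2], [2, 114, 0, 0, 0, 0, 0.2], [2, 144, 0, 0, 0, 0, 0.2], [2, 174, 0, 0, 0, 0, 0.2], [3, 204, 0, 0, 0, 0, 0.2], [3, 234, 0, 0, 0, 0, 0.2], [3, 264, 0, 0, 0, 0, 0.2], [4, 292, 0, 0, 0, 0, 0.2], [4, 318, 0, 0, 0, 0, 0.2], [4, 340, 0, 0, 0, 0, 0.2], [5, 358, 0, 0, 0, 0, 0.2], [5, 370, 0, 0, 0, 0, 0.2], [5, 378, 0, 0, 0, 0, 0.2], [5, 382, 0, 0, 0, 0, 0.2], [5, 382, 0, 0, 0, 0, 0.2]],
  ],
)

```text
time: 6.45
position: [0.6567, 0.2348, 0.4031]
orientation: [-0.0, 0.219, 0.976, -0.0]
ft_force: [0.5, -0.8, -7.6]
finger_gap: 0.031
grip_force: 44.4
```

```bash
python3 - <<'E'
from h import *
np.set_printoptions(precision=3,suppress=True)
print(pose()[0],manip.sense()['ft_force'])
c=cap('wrist','w2.png');t=cap('top','t2.png')
a=c['image'][:,:,::-1];b=cv2.resize(t['image'][150:270,120:280,::-1],(640,480))
cv2.imwrite('pics/w2b.png',cv2.resize(np.hstack([a,b]),(800,300)))
E
```

```text
[0.657 0.235 0.403] [ 0.541 -0.811 -7.6  ]
```

View pics/w2b.png

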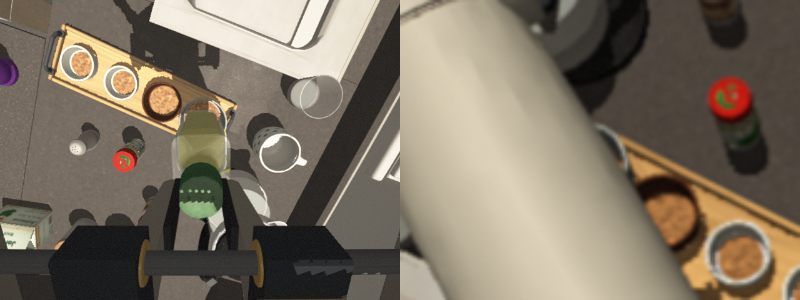

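```bash
python3 - <<'E'
from h import *
np.set_printoptions(precision=4,suppress=True)
P={'w1':[('w2',(424,97)),('w1',(487,130)),('dark',(546,161))],'w2':[('w2',(126,99)),('w1',(194,131)),('dark',(259,162))]}
zz={'w2':.04,'w1':.04,'dark':.048}; k={'w2':0,'w1':1,'dark':2}
D=[]
for f,l in P.items():
    c=load(f)
    g=cv2.cvtColor(c['image'],cv2.COLOR_RGB2HSV)
    for n,p in l:
        q=p
        if n!='dark':
            m=cv2.inRange(g,(0,0,130),(180,45,255)); mm=np.zeros_like(m); cv2.circle(mm,p,36,255,-1); m&=mm
            cs=max(cv2.findContours(m,cv2.RETR_EXTERNAL,cv2.CHAIN_APPROX_NONE)[0],key=cv2.contourArea)
            (x,y),ax,_=cv2.minAreaRect(cv2.convexHull(cs)); e=cv2.fitEllipse(cv2.convexHull(cs)); print(f,n,e)
            q=e[0]
        X=onz(c,*q,zz[n]);print(f,n,X);D.append((k[n],X[:2]))
A=np.array([[1,kk] for kk,_ in D]);B=np.array([x for _,x in D])
S=np.linalg.lstsq(A,B,rcond=None)[0];d=S[1]/np.linalg.norm(S[1]);print(np.linalg.norm(S[1]),d)
m=A[:,1].mean();c0=B.mean(0)-d*.093*m
for i in range(4): print(i,c0+d*.093*i)
E
```

```text
w1 w2 ((424.4252014160156, 97.53990936279297), (54.6080322265625, 59.502418518066406), 30.20323944091797)
w1 w2 [0.448  0.0557 0.04  ]
w1 w1 ((487.9734191894531, 129.85438537597656), (52.39076614379883, 58.24387741088867), 39.80757141113281)
w1 w1 [0.5189 0.1158 0.04  ]
w1 dark [0.5863 0.1692 0.048 ]
w2 w2 ((123.71764373779297, 101.41106414794922), (52.417396545410156, 63.09597396850586), 135.6221466064453)
w2 w2 [0.4493 0.0561 0.04  ]
w2 w1 ((192.28536987304688, 132.16664123535156), (52.354774475097656, 57.34336471557617), 137.45895385742188)
w2 w1 [0.5193 0.1155 0.04  ]
w2 dark [0.5894 0.1768 0.048 ]
0.09095191693804806 [0.7651 0.6439]
0 [0.4474 0.055 ]
1 [0.5185 0.1148]
2 [0.5897 0.1747]
3 [0.6608 0.2346]
```

Emit:
drive_tool(
  steps=[
    [[-1, 1, 5, 0, 0, 0, 0.2], [-2, 2, 15, 0, 0, 0, 0.2], [-2, 2, 28, 0, 0, 0, 0.2], [-2, 2, 42, 0, 0, 0, 0.2], [-2, 2, 55, 0, 0, 0, 0.2], [-2, 2, 67, 0, 0, 0, 0.2], [-2, 2, 78, 0, 0, 0, 0.2], [-2, 2, 88, 0, 0, 0, 0.2], [-2, 2, 97, 0, 0, 0, 0.2], [-2, 2, 104, 0, 0, 0, 0.2], [-2, 2, 108, 0, 0, 0, 0.2], [-2, 2, 111, 0, 0, 0, 0.2], [-2, 2, 112, 0, 0, 0, 0.2], [-2, 2, 113, 0, 0, 0, 0.2], [-2, 2, 114, 0, 0, 0, 0.2], [-2, 2, 114, 0, 0, 0, 0.2]],
  ],
)

```text
time: 8.15
position: [0.6594, 0.2351, 0.2897]
orientation: [0.0, 0.22, 0.976, 0.0]
ft_force: [-0.7, -0.2, -7.1]
finger_gap: 0.0315
grip_force: 44.4
```

```bash
python3 - <<'E'
from h import *
c=cap('wrist','w3.png');cv2.imwrite('pics/w3c.png',c['image'][:,:,::-1])
s=manip.sense();print(s['ft_force'],s['torque'])
E
```

```text
[ 0.27017902  0.55560769 -7.62637966] [ 0.00837838 -0.01781178  0.00043838]
```

View pics/w3.png

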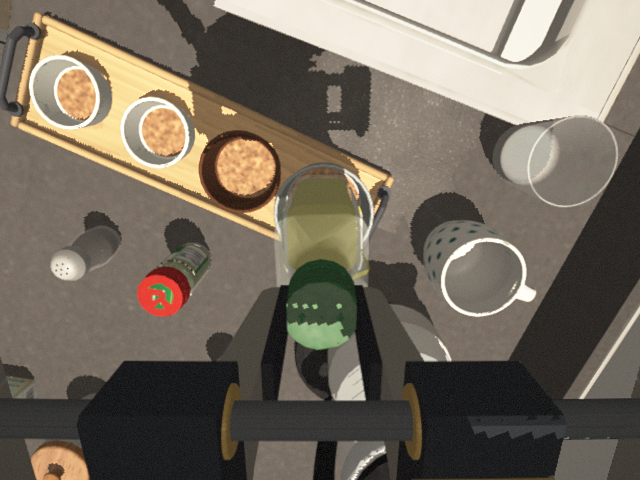

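The bottle is inside the steel cup, whose rim is around (325,220), and nothing touches sideways. I'll lower it the last 2–3 mm and release.

Emit:
drive_tool(
  steps=[
    [[0, 0, 1, 0, 0, 0, 0.2], [0, 0, 1.5, 0, 0, 0, 0.2], [0, 0, 2, 0, 0, 0, 0.2], [0, 0, 2.5, 0, 0, 0, 0.2], [0, 0, 2.5, 0, 0, 0, 0.2]],
  ],
)

```text
time: 8.7
position: [0.6595, 0.2352, 0.2875]
orientation: [0.0, 0.22, 0.976, 0.0]
ft_force: [0.4, 0.3, -5.8]
finger_gap: 0.0312
grip_force: 44.5
```

Contact is starting, so I'll go down a little more.

Emit:
drive_tool(
  steps=[
    [[0, 0, 0.5, 0, 0, 0, 0.2], [0, 0, 1, 0, 0, 0, 0.2], [0, 0, 1, 0, 0, 0, 0.2]],
  ],
)

```text
time: 9.0
position: [0.6598, 0.2353, 0.2875]
orientation: [0.001, 0.22, 0.976, 0.0]
ft_force: [-0.8, -0.4, 0.1]
finger_gap: 0.0309
grip_force: 44.6
```

Emit:
drive_tool(
  steps=[
    [[0, 0, 1, 0, 0, 0, 0.38], [0, 0, 1, 0, 0, 0, 0.45], [0, 0, 1, 0, 0, 0, 0.55], [0, 0, 1, 0, 0, 0, 0.7], [0, 0, 1, 0, 0, 0, 0.7], [0, 0, -10, 0, 0, 0, 0.7], [0, 0, -35, 0, 0, 0, 0.8], [0, 0, -70, 0, 0, 0, 0.8], [0, 0, -85, 0, 0, 0, 0.8]],
  ],
)

```text
time: 9.9
position: [0.6601, 0.2353, 0.3763]
orientation: [0.003, 0.22, 0.976, 0.001]
ft_force: [0.8, -0.1, 1.4]
finger_gap: 0.0732
grip_force: 0.0
```

```bash
python3 - <<'E'
from h import *
np.set_printoptions(precision=1,suppress=True)
cap('wrist','w4.png')
print(manip.sense()['time'],to(.417,-.226,.3))
E
```

```text
9.95 [  23.  -521.7   75.3]
```

View pics/w4.png

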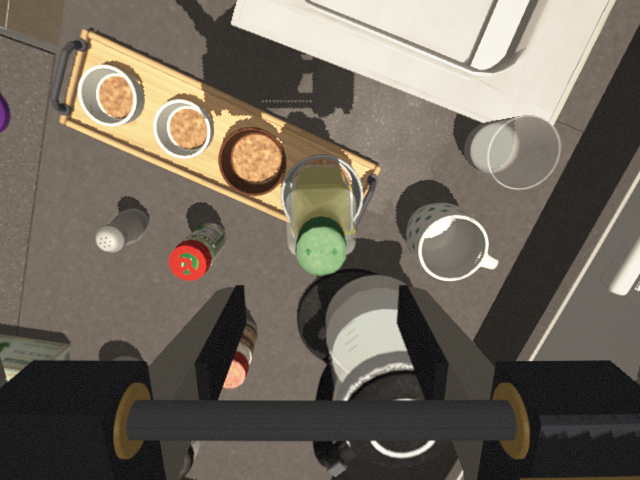

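The bottle stands upright and free in the steel cup. The mill is next.

Emit:
drive_tool(
  steps=[
    [[2, -30, 0, 0, 0, 0, 0.8], [5, -80, 0, 0, 0, 0, 0.9], [8, -130, 10, 0, 0, 0, 0.9], [10, -180, 20, 0, 0, 0, 0.9], [12, -230, 30, 0, 0, 0, 0.9], [14, -280, 40, 0, 0, 0, 0.9], [16, -330, 50, 0, 0, 0, 0.9], [18, -380, 60, 0, 0, 0, 0.9], [20, -430, 70, 0, 0, 0, 0.9], [22, -480, 75, 0, 0, 0, 0.9], [23, -510, 75, 0, 0, 0, 0.9], [23, -522, 75, 0, 0, 0, 0.9], [23, -522, 75, 0, 0, 0, 0.9], [23, -522, 75, 0, 0, 0, 0.9], [23, -522, 75, 0, 0, 0, 0.9]],
  ],
)

```text
time: 11.45
position: [0.4157, -0.2254, 0.2962]
orientation: [0.0, 0.219, 0.976, 0.0]
ft_force: [-0.1, -0.6, 0.4]
finger_gap: 0.0828
grip_force: 0.0
```

```bash
python3 - <<'E'
from h import *
np.set_printoptions(precision=4,suppress=True)
c=cap('wrist','w5.png');print(pose()[0])
u,v=proj(c,[.417,-.226,.137]);print(u,v)
hsv=cv2.cvtColor(c['image'],cv2.COLOR_RGB2HSV)
m=cv2.inRange(hsv,(5,110,40),(20,255,255));mm=np.zeros_like(m);cv2.circle(mm,(int(u),int(v)),90,255,-1);m&=mm
cs=max(cv2.findContours(m,cv2.RETR_EXTERNAL,cv2.CHAIN_APPROX_NONE)[0],key=cv2.contourArea);print(cv2.boundingRect(cs))
cv2.imwrite('pics/w5c.png',c['image'][max(0,int(v)-150):int(v)+150,max(0,int(u)-200):int(u)+200,::-1])
E
```

```text
[ 0.4157 -0.2254  0.2962]
321.84482520311786 229.93894450497
(292, 177, 58, 82)
```

View pics/w5c.png

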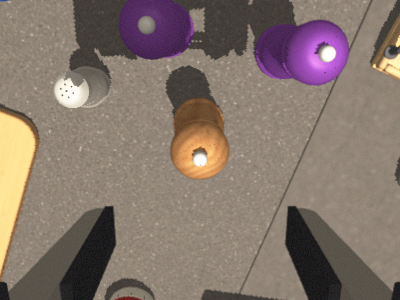

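The mill's wooden head is at crop (200,151), which is full pixel (321,230), as predicted. Descending.

Emit:
drive_tool(
  steps=[
    [[-1, 0, 40, 0, 0, 0, 0.9], [-1, 0, 80, 0, 0, 0, 0.9], [-1, 0, 115, 0, 0, 0, 0.9], [-1, 0, 140, 0, 0, 0, 0.9], [-1, 0, 154, 0, 0, 0, 0.8], [-1, 0, 158, 0, 0, 0, 0.7], [-1, 0, 158, 0, 0, 0, 0.6], [-1, 0, 158, 0, 0, 0, 0.4], [-1, 0, 158, 0, 0, 0, 0.3], [-1, 0, 158, 0, 0, 0, 0.3], [-1, 0, 158, 0, 0, 0, 0.3], [-1, 0, 158, 0, 0, 0, 0.3]],
  ],
  grip_force=20,
)

```text
time: 12.7
position: [0.4166, -0.2275, 0.1393]
orientation: [0.001, 0.22, 0.976, -0.0]
ft_force: [0.3, 1.9, 6.1]
finger_gap: 0.0479
grip_force: 20.0
```

Emit:
drive_tool(
  steps=[
    [[0, 0, -5, 0, 0, 0, 0.3], [0, 0, -20, 0, 0, 0, 0.3], [0, 0, -45, 0, 0, 0, 0.3], [0, 0, -75, 0, 0, 0, 0.3], [0, 0, -90, 0, 0, 0, 0.3], [0, 0, -100, 0, 0, 0, 0.3], [0, 0, -100, 0, 0, 0, 0.3]],
  ],
)

```text
time: 13.4
position: [0.4162, -0.2275, 0.2391]
orientation: [0.001, 0.22, 0.976, -0.001]
ft_force: [0.3, 0.4, -1.0]
finger_gap: 0.0479
grip_force: 20.0
```

```bash
python3 - <<'E'
from h import *
np.set_printoptions(precision=1,suppress=True)
print(manip.sense()['ft_force'],to(.5895,.1755,.24),to(.43,0.0,.24))
E
```

```text
[ 0.3  0.4 -1. ] [ 16.1 438.4  -1.2] [ 85.  211.5  -1.2]
```

Emit:
drive_tool(
  steps=[
    [[0, 5, -2, 0, 0, -0.05, 0.3], [1, 18, -5, 0, 0, -0.15, 0.3], [2, 38, -5, 0, 0, -0.28, 0.3], [3, 66, -5, 0, 0, -0.42, 0.3], [4, 100, -5, 0, 0, -0.56, 0.3], [5, 138, -5, 0, 0, -0.7, 0.3], [6, 178, -5, 0, 0, -0.84, 0.3], [8, 218, -5, 0, 0, -0.97, 0.3], [9, 258, -5, 0, 0, -1.07, 0.3], [11, 298, -5, 0, 0, -1.13, 0.3], [12, 336, -5, 0, 0, -1.15, 0.3], [13, 370, -5, 0, 0, -1.15, 0.3], [14, 398, -5, 0, 0, -1.15, 0.3], [15, 418, -4, 0, 0, -1.15, 0.3], [16, 431, -2, 0, 0, -1.15, 0.3], [16, 438, 0, 0, 0, -1.15, 0.3], [16, 438, 0, 0, 0, -1.15, 0.3]],
  ],
)

```text
time: 15.1
position: [0.5886, 0.1756, 0.2368]
orientation: [-0.001, -0.346, 0.938, 0.0]
ft_force: [-0.2, -0.4, -0.6]
finger_gap: 0.0479
grip_force: 20.0
```

```bash
python3 - <<'E'
from h import *
np.set_printoptions(precision=4,suppress=True)
c=cap('wrist','w6.png');s=manip.sense();print(s['qpos'],s['ft_force'],pose()[0],pose()[1].as_matrix());print(to(.5895,.1755,.1523))
E
```

```text
[ 0.0927  0.2561  1.4727 -0.0004  1.4144 -2.185 ] [ 0.3946 -0.2256 -1.6204] [0.5886 0.175  0.2373] [[-0.7603 -0.6496 -0.0016]
 [-0.6496  0.7603 -0.0006]
 [ 0.0016  0.0006 -1.    ]]
[-1.1035 -0.2313 84.9511]
```

View pics/w6.png

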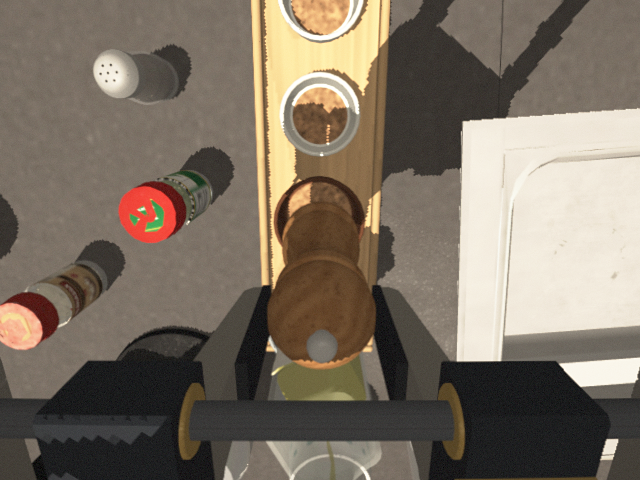

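The dark cup's rim is at (319,215), directly under the mill, which hangs upright. Lowering.

Emit:
drive_tool(
  steps=[
    [[-1, 0, 6, 0, 0, 0, 0.3], [-1, 0, 18, 0, 0, 0, 0.3], [-1, 0, 34, 0, 0, 0, 0.3], [-1, 0, 50, 0, 0, 0, 0.3], [-1, 0, 63, 0, 0, 0, 0.3], [-1, 0, 72, 0, 0, 0, 0.3], [-1, 0, 78, 0, 0, 0, 0.3], [-1, 0, 81, 0, 0, 0, 0.3], [-1, 0, 82, 0, 0, 0, 0.3], [-1, 0, 83, 0, 0, 0, 0.3], [-1, 0, 83, 0, 0, 0, 0.3]],
  ],
)

```text
time: 16.25
position: [0.5901, 0.1762, 0.1556]
orientation: [0.0, -0.346, 0.938, -0.0]
ft_force: [0.5, 0.6, -2.0]
finger_gap: 0.0475
grip_force: 20.0
```

Emit:
drive_tool(
  steps=[
    [[0, 0, 1, 0, 0, 0, 0.3], [0, 0, 2, 0, 0, 0, 0.3], [0, 0, 3, 0, 0, 0, 0.3], [0, 0, 3.5, 0, 0, 0, 0.3], [0, 0, 3.5, 0, 0, 0, 0.3]],
  ],
)

```text
time: 16.75
position: [0.5902, 0.1764, 0.1525]
orientation: [0.001, -0.346, 0.938, -0.0]
ft_force: [-1.2, 0.5, 3.8]
finger_gap: 0.0477
grip_force: 20.0
```

Emit:
drive_tool(
  steps=[
    [[0, 0, 0, 0, 0, 0, 0.55], [0, 0, 0, 0, 0, 0, 0.6], [0, 0, 0, 0, 0, 0, 0.7], [0, 0, 0, 0, 0, 0, 0.8], [0, 0, 0, 0, 0, 0, 0.8], [0, 0, -12, 0, 0, 0, 0.8], [0, 0, -40, 0, 0, 0, 0.8], [0, 0, -80, 0, 0, 0, 0.8], [0, 0, -110, 0, 0, 0, 0.8], [0, 0, -120, 0, 0, 0, 0.8]],
  ],
)

```text
time: 17.75
position: [0.5916, 0.1764, 0.277]
orientation: [0.004, -0.346, 0.938, -0.001]
ft_force: [0.4, -0.2, 0.3]
finger_gap: 0.0734
grip_force: 0.0
```

```bash
python3 - <<'E'
from h import *
np.set_printoptions(precision=4,suppress=True)
c=cap('wrist','w7.png');print(pose()[0])
for X in [(.593,-.0185,.075),(.449,.056,.04),(.519,.1155,.04)]: print(proj(c,X))
print(to(.593,-.0185,.2))
E
```

```text
[0.5916 0.1764 0.2765]
[146.5932  71.1674]
[323.6676   1.3185]
[323.113  110.0211]
[ 125.9959 -148.7467   76.3781]
```

View pics/w7.png

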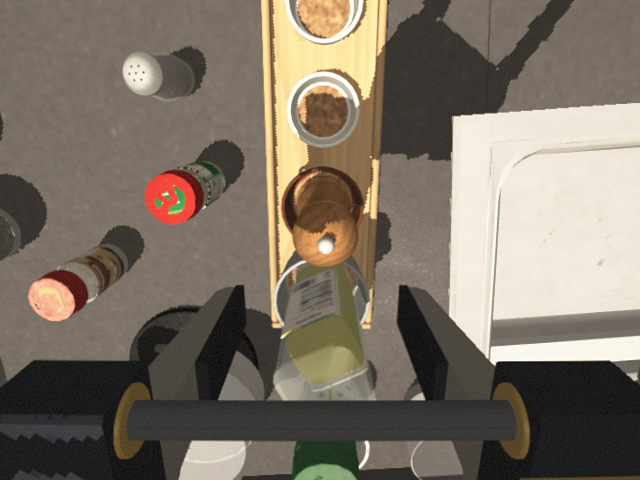

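The mill stands upright in the dark cup. The shaker's dome is at (140,74). I'll move above it and look again.

Emit:
drive_tool(
  steps=[
    [[0, -30, 0, 0, 0, 0, 0.8], [20, -70, 0, 0, 0, 0, 0.8], [60, -100, 20, 0, 0, 0, 0.8], [95, -125, 45, 0, 0, 0, 0.7], [120, -145, 65, 0, 0, 0, 0.7], [126, -149, 76, 0, 0, 0, 0.7], [126, -149, 76, 0, 0, 0, 0.7], [126, -149, 76, 0, 0, 0, 0.7]],
  ],
)

```text
time: 18.6
position: [0.5909, -0.0179, 0.1955]
orientation: [-0.0, -0.347, 0.938, 0.0]
ft_force: [0.7, 0.5, 0.7]
finger_gap: 0.0641
grip_force: 0.0
```

```bash
python3 - <<'E'
from h import *
np.set_printoptions(precision=4,suppress=True)
c=cap('wrist','w8.png');print(pose()[0])
u,v=map(int,proj(c,(.593,-.0185,.075)));print(u,v)
cv2.imwrite('pics/w8c.png',cv2.resize(c['image'][max(0,v-100):v+100,u-130:u+130,::-1],None,fx=2,fy=2))
E
```

```text
[ 0.5914 -0.0177  0.1963]
318 243
```

View pics/w8c.png

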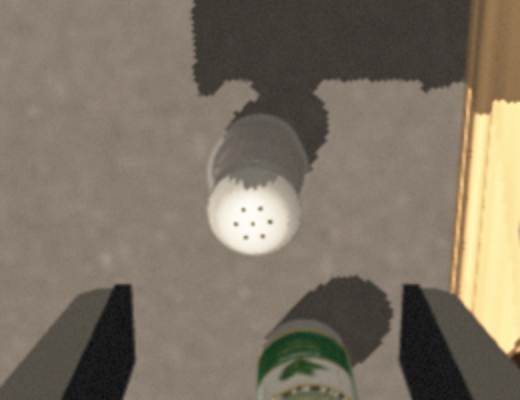

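```bash
python3 - <<'E'
from h import *
np.set_printoptions(precision=4,suppress=True)
c=load('w8');X=onz(c,314.5,255,.09);Y=onz(c,315,248,.08);print(X,Y,to(X[0],X[1],.07))
E
```

```text
[ 0.5973 -0.0182  0.09  ] [ 0.5957 -0.0193  0.08  ] [ -4.0348  -4.0616 126.3122]
```

Emit:
drive_tool(
  steps=[
    [[-3, -3, 35, 0, 0, 0, 0.7], [-3, -3, 70, 0, 0, 0, 0.7], [-3, -3, 98, 0, 0, 0, 0.7], [-3, -3, 114, 0, 0, 0, 0.65], [-3, -3, 120, 0, 0, 0, 0.55], [-3, -3, 120, 0, 0, 0, 0.45], [-3, -3, 120, 0, 0, 0, 0.35], [-3, -3, 120, 0, 0, 0, 0.2], [-3, -3, 120, 0, 0, 0, 0.2], [-3, -3, 120, 0, 0, 0, 0.2], [-3, -3, 120, 0, 0, 0, 0.2]],
  ],
  grip_force=15,
)

```text
time: 19.75
position: [0.5964, -0.0196, 0.0774]
orientation: [0.001, -0.346, 0.938, -0.001]
ft_force: [0.0, 0.4, 6.6]
finger_gap: 0.0328
grip_force: 15.0
```

Emit:
drive_tool(
  steps=[
    [[0, 0, -5, 0, 0, 0, 0.2], [0, 0, -20, 0, 0, 0, 0.2], [0, 0, -45, 0, 0, 0, 0.2], [0, 0, -70, 0, 0, 0, 0.2], [0, 0, -80, 0, 0, 0, 0.2], [0, 0, -80, 0, 0, 0, 0.2]],
  ],
)

```text
time: 20.35
position: [0.5962, -0.0196, 0.1578]
orientation: [0.002, -0.346, 0.938, -0.001]
ft_force: [-0.1, 0.1, -1.3]
finger_gap: 0.0327
grip_force: 14.8
```

```bash
python3 - <<'E'
from h import *
np.set_printoptions(precision=1,suppress=True)
print(manip.sense()['ft_force'],to(.519,.1155,.155));cap('wrist','w9.png')
E
```

```text
[-0.1  0.1 -1.3] [-29.1 152.9   2.4]
```

Emit:
drive_tool(
  steps=[
    [[-1, 5, -2, 0, 0, 0, 0.2], [-4, 20, -2, 0, 0, 0, 0.2], [-9, 45, -2, 0, 0, 0, 0.2], [-15, 78, -2, 0, 0, 0, 0.2], [-21, 110, -2, 0, 0, 0, 0.2], [-26, 135, -2, 0, 0, 0, 0.2], [-28, 149, 0, 0, 0, 0, 0.2], [-29, 153, 0, 0, 0, 0, 0.2], [-29, 153, 0, 0, 0, 0, 0.2]],
  ],
)

```text
time: 21.3
position: [0.5174, 0.1161, 0.1552]
orientation: [-0.0, -0.347, 0.938, -0.0]
ft_force: [0.0, -0.2, -1.4]
finger_gap: 0.0334
grip_force: 14.8
```

```bash
python3 - <<'E'
from h import *
np.set_printoptions(precision=4,suppress=True)
c=cap('wrist','w10.png');print(pose()[0],to(.519,.1155,.0905),proj(c,(.519,.1155,.04)),proj(c,(.449,.056,.04)))
E
```

```text
[0.5179 0.1155 0.1554] [-0.8703 -0.708  64.9411] [318.7162 245.786 ] [319.1138 112.5181]
```

View pics/w10.png

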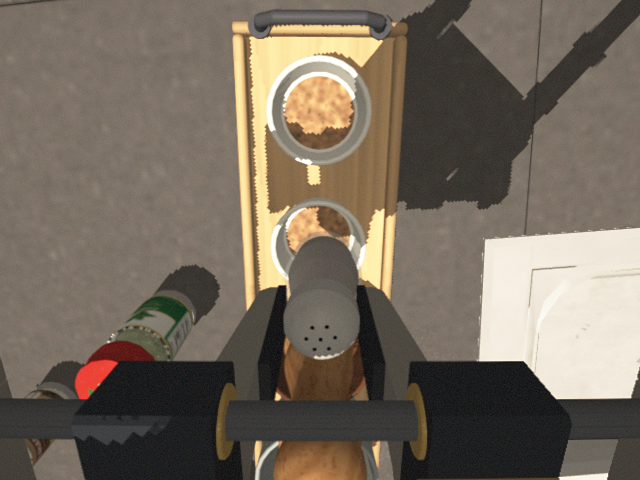

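The shaker is centred over its cup, whose rim is at (319,245). The other white cup, at (319,110), is within 2 px of its predicted position. Lowering.

Emit:
drive_tool(
  steps=[
    [[-1, -1, 6, 0, 0, 0, 0.2], [-1, -1, 18, 0, 0, 0, 0.2], [-1, -1, 32, 0, 0, 0, 0.2], [-1, -1, 45, 0, 0, 0, 0.2], [-1, -1, 54, 0, 0, 0, 0.2], [-1, -1, 59, 0, 0, 0, 0.2], [-1, -1, 61, 0, 0, 0, 0.2], [-1, -1, 62, 0, 0, 0, 0.2], [-1, -1, 63, 0, 0, 0, 0.2], [-1, -1, 64, 0, 0, 0, 0.2], [-1, -1, 64, 0, 0, 0, 0.2]],
  ],
)

```text
time: 22.45
position: [0.5193, 0.1158, 0.0918]
orientation: [0.0, -0.346, 0.938, -0.0]
ft_force: [0.2, -0.5, -1.1]
finger_gap: 0.0332
grip_force: 14.8
```

Emit:
drive_tool(
  steps=[
    [[0, 0, 0.7, 0, 0, 0, 0.2], [0, 0, 1.4, 0, 0, 0, 0.2], [0, 0, 2, 0, 0, 0, 0.2], [0, 0, 2, 0, 0, 0, 0.2]],
  ],
)

```text
time: 22.85
position: [0.5196, 0.1159, 0.0905]
orientation: [0.001, -0.346, 0.938, -0.0]
ft_force: [-0.4, 0.9, 4.9]
finger_gap: 0.0327
grip_force: 15.0
```

Emit:
drive_tool(
  steps=[
    [[0, 0, 0, 0, 0, 0, 0.42], [0, 0, 0, 0, 0, 0, 0.5], [0, 0, 0, 0, 0, 0, 0.6], [0, 0, 0, 0, 0, 0, 0.6], [0, 0, -12, 0, 0, 0, 0.6], [0, 0, -40, 0, 0, 0, 0.6], [0, 0, -85, 0, 0, 0, 0.6], [0, 0, -125, 0, 0, 0, 0.7], [0, 0, -150, 0, 0, 0, 0.7], [0, 0, -150, 0, 0, 0, 0.7]],
  ],
)

```text
time: 23.85
position: [0.5217, 0.1158, 0.2452]
orientation: [0.005, -0.346, 0.938, -0.002]
ft_force: [0.7, -0.0, -0.1]
finger_gap: 0.0644
grip_force: 0.0
```

```bash
python3 - <<'E'
from h import *
np.set_printoptions(precision=1,suppress=True)
print(manip.sense()['time'],to(.327,-.313,.22));c=cap('wrist','w11.png')
cv2.imwrite('pics/w11c.png',c['image'][:,150:490,::-1])
E
```

```text
23.85 [ 426.8 -199.2   23.4]
```

View pics/w11c.png

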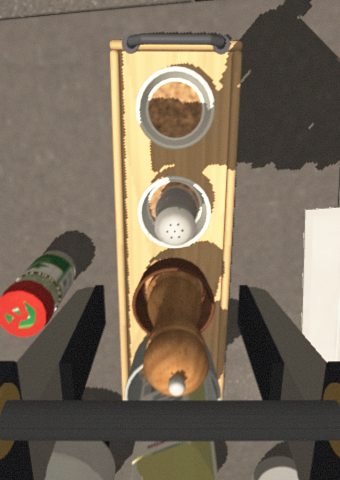

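The shaker stands upright in the near white cup, and both wooden items are fine. My picture views are used up, so the last shaker goes by numeric masks.

Emit:
drive_tool(
  steps=[
    [[20, -10, 0, 0, 0, 0.14, 0.7], [50, -25, 0, 0, 0, 0.28, 0.7], [90, -42, 0, 0, 0, 0.42, 0.7], [130, -60, 0, 0, 0, 0.56, 0.7], [170, -79, 0, 0, 0, 0.7, 0.7], [210, -98, 5, 0, 0, 0.84, 0.7], [250, -117, 10, 0, 0, 0.98, 0.7], [290, -135, 15, 0, 0, 1.12, 0.7], [330, -154, 20, 0, 0, 1.26, 0.7], [365, -170, 23, 0, 0, 1.4, 0.7], [395, -184, 23, 0, 0, 1.54, 0.7], [415, -194, 23, 0, 0, 1.68, 0.7], [427, -199, 23, 0, 0, 1.82, 0.7], [427, -199, 23, 0, 0, 1.96, 0.7], [427, -199, 23, 0, 0, 2.1, 0.7], [427, -199, 23, 0, 0, 2.1, 0.7], [427, -199, 23, 0, 0, 2.1, 0.7]],
  ],
)

```text
time: 25.6
position: [0.3234, -0.3122, 0.2153]
orientation: [-0.001, 0.64, 0.768, 0.0]
ft_force: [0.2, 0.6, -0.4]
finger_gap: 0.0643
grip_force: 0.0
```

```bash
python3 - <<'E'
from h import *
np.set_printoptions(precision=4,suppress=True)
c=cap('wrist','w12.png');p,r=pose();print(p,r.as_matrix()[:,0],manip.sense()['qpos'])
u,v=proj(c,(.327,-.313,.08));print(u,v)
g=cv2.cvtColor(c['image'],cv2.COLOR_RGB2HSV)
mm=np.zeros(g.shape[:2],np.uint8);cv2.circle(mm,(int(u),int(v)),50,255,-1)
for th in (140,165,190):
    m=cv2.inRange(g,(0,0,th),(180,60,255))&mm
    n,_,st,ce=cv2.connectedComponentsWithStats(m);i=1+st[1:,4].argmax()
    X=onz(c,*ce[i],.08);print(th,st[i],ce[i],X,to(X[0],X[1],.077))
# dome circle
gr=cv2.medianBlur(cv2.cvtColor(c['image'],cv2.COLOR_RGB2GRAY),5);x0,y0=int(u)-60,int(v)-60
print(cv2.HoughCircles(gr[max(0,y0):y0+120,x0:x0+120],cv2.HOUGH_GRADIENT,1,30,param1=100,param2=15,minRadius=15,maxRadius=32),x0,y0)
E
```

```text
[ 0.3235 -0.3123  0.2157] [-0.1801  0.9837  0.0017] [-1.0377 -0.1637  1.9503 -0.      1.3567 -1.2187]
326.5954560450973 237.44285725023826
140 [ 276  187  101  101 4670] [332.8418 245.6041] [ 0.333  -0.3186  0.08  ] [ -8.1263   8.2961 138.6382]
165 [310 255  31   9 153] [326.281  259.4706] [ 0.3301 -0.3308  0.08  ] [-19.5986   3.2421 138.6222]
190 [313 255  28   9 116] [326.9483 259.6034] [ 0.3307 -0.3308  0.08  ] [-19.7084   3.7688 138.6217]
[[[57.5 64.5 21.6]]] 266 177
```

```bash
python3 - <<'E'
from h import *
np.set_printoptions(precision=4,suppress=True)
c=load('w12')
for u in (323.5,326): X=onz(c,u,241.5,.08);print(X,to(X[0],X[1],.077))
E
```

```text
[ 0.3252 -0.3167  0.08  ] [ -4.7976   1.0015 138.6486]
[ 0.3272 -0.3163  0.08  ] [ -4.7935   2.9445 138.6474]
```

Emit:
drive_tool(
  steps=[
    [[-4, 2, 35, 0, 0, 0, 0.7], [-4, 2, 70, 0, 0, 0, 0.7], [-4, 2, 105, 0, 0, 0, 0.7], [-4, 2, 128, 0, 0, 0, 0.65], [-4, 2, 137, 0, 0, 0, 0.6], [-4, 2, 139, 0, 0, 0, 0.5], [-4, 2, 139, 0, 0, 0, 0.4], [-4, 2, 139, 0, 0, 0, 0.3], [-4, 2, 139, 0, 0, 0, 0.2], [-4, 2, 139, 0, 0, 0, 0.2], [-4, 2, 139, 0, 0, 0, 0.2], [-4, 2, 139, 0, 0, 0, 0.2]],
  ],
  grip_force=15,
)

```text
time: 26.85
position: [0.3271, -0.3176, 0.0789]
orientation: [0.001, 0.641, 0.767, -0.0]
ft_force: [0.4, -0.4, 6.0]
finger_gap: 0.033
grip_force: 15.0
```

Emit:
drive_tool(
  steps=[
    [[0, 0, -5, 0, 0, 0, 0.2], [0, 0, -20, 0, 0, 0, 0.2], [0, 0, -50, 0, 0, 0, 0.2], [0, 0, -90, 0, 0, 0, 0.2], [0, 0, -120, 0, 0, 0, 0.2], [0, 0, -130, 0, 0, 0, 0.2], [0, 0, -130, 0, 0, 0, 0.2]],
  ],
)

```text
time: 27.55
position: [0.3268, -0.3171, 0.2085]
orientation: [0.001, 0.641, 0.767, -0.0]
ft_force: [0.4, 0.7, -0.8]
finger_gap: 0.033
grip_force: 14.9
```

```bash
python3 - <<'E'
from h import *
np.set_printoptions(precision=1,suppress=True)
s=manip.sense();print(s['ft_force'],s['position'],to(.449,.056,.205),to(.449,.056,.155));cap('wrist','w13.png')
E
```

```text
[ 0.4  0.7 -0.8] [ 0.3 -0.3  0.2] [345.6 186.3   2.9] [345.7 186.3  52.9]
```

Emit:
drive_tool(
  steps=[
    [[0, 0, -15, 0, 0, 0, 0.2], [0, 10, -40, 0, 0, 0, 0.2], [5, 30, -60, 0, 0, 0, 0.2], [20, 55, -65, 0, 0, 0, 0.2], [45, 80, -65, 0, 0, 0, 0.2], [78, 102, -65, 0, 0, 0, 0.2], [113, 120, -65, 0, 0, 0, 0.2], [150, 135, -65, 0, 0, 0, 0.2], [188, 147, -65, 0, 0, 0, 0.2], [225, 157, -60, 0, 0, 0, 0.2], [260, 166, -45, 0, 0, 0, 0.2], [292, 174, -25, 0, 0, 0, 0.2], [318, 180, 0, 0, 0, 0, 0.2], [335, 184, 20, 0, 0, 0, 0.2], [343, 186, 35, 0, 0, 0, 0.2], [346, 186, 45, 0, 0, 0, 0.2], [346, 186, 50, 0, 0, 0, 0.2], [346, 186, 50, 0, 0, 0, 0.2]],
  ],
)

```text
time: 29.4
position: [0.4475, 0.0566, 0.1564]
orientation: [-0.001, 0.642, 0.767, -0.001]
ft_force: [-0.6, 0.1, -1.2]
finger_gap: 0.0333
grip_force: 14.9
```

```bash
python3 - <<'E'
from h import *
np.set_printoptions(precision=4,suppress=True)
s=manip.sense();print(s['ft_force'],s['position'],s['finger_gap'],to(.449,.056,.092))
E
```

```text
[-0.5735  0.103  -1.1581] [0.4475 0.0566 0.1564] 0.03330381080067809 [-0.8881  1.5744 64.3584]
```

Emit:
drive_tool(
  steps=[
    [[-1, 1, 6, 0, 0, 0, 0.2], [-1, 1, 18, 0, 0, 0, 0.2], [-1, 1, 32, 0, 0, 0, 0.2], [-1, 1, 45, 0, 0, 0, 0.2], [-1, 1, 54, 0, 0, 0, 0.2], [-1, 1, 59, 0, 0, 0, 0.2], [-1, 1, 61, 0, 0, 0, 0.2], [-1, 1, 62, 0, 0, 0, 0.2], [-1, 1, 63, 0, 0, 0, 0.2], [-1, 1, 63, 0, 0, 0, 0.2]],
  ],
)

```text
time: 30.4
position: [0.4497, 0.0561, 0.0949]
orientation: [0.0, 0.641, 0.767, 0.0]
ft_force: [0.2, 1.1, -0.5]
finger_gap: 0.0331
grip_force: 14.9
```

Emit:
drive_tool(
  steps=[
    [[0, 0, 1, 0, 0, 0, 0.2], [0, 0, 2, 0, 0, 0, 0.2], [0, 0, 2.7, 0, 0, 0, 0.2], [0, 0, 3.4, 0, 0, 0, 0.2], [0, 0, 3.4, 0, 0, 0, 0.2]],
  ],
)

```text
time: 30.9
position: [0.4498, 0.0561, 0.0919]
orientation: [0.0, 0.641, 0.767, 0.0]
ft_force: [-1.2, -0.1, 5.2]
finger_gap: 0.033
grip_force: 14.9
```

The shaker is in contact with the cup floor at the expected height, so I'll release and retreat.

Emit:
drive_tool(
  steps=[
    [[0, 0, 3, 0, 0, 0, 0.42], [0, 0, 3, 0, 0, 0, 0.5], [0, 0, 3, 0, 0, 0, 0.6], [0, 0, 3, 0, 0, 0, 0.6], [0, 0, -10, 0, 0, 0, 0.6], [0, 0, -40, 0, 0, 0, 0.6], [0, 0, -85, 0, 0, 0, 0.6], [0, 0, -125, 0, 0, 0, 0.6], [0, 0, -150, 0, 0, 0, 0.6], [0, 0, -150, 0, 0, 0, 0.6]],
  ],
)

```text
time: 31.9
position: [0.452, 0.0558, 0.2466]
orientation: [0.004, 0.641, 0.767, 0.003]
ft_force: [-0.0, 0.0, -0.5]
finger_gap: 0.0551
grip_force: 0.0
```

```bash
python3 - <<'E'
from h import *
np.set_printoptions(precision=4,suppress=True)
s=manip.sense();print(s['position'],s['ft_force'],s['finger_gap'])
c=cap('wrist','w14.png')
# dome circles of both shakers: expected (upright on cup floor, dome centre z~.093) versus found
gr=cv2.medianBlur(cv2.cvtColor(c['image'],cv2.COLOR_RGB2GRAY),5)
for n,X in [('w2',(.4497,.0561,.093)),('w1',(.5196,.1159,.093))]:
    u,v=proj(c,X);x0,y0=max(0,int(u)-45),max(0,int(v)-45)
    h=cv2.HoughCircles(gr[y0:y0+90,x0:x0+90],cv2.HOUGH_GRADIENT,1,20,param1=100,param2=14,minRadius=14,maxRadius=28)
    print(n,u,v,None if h is None else h[0][:4]+[x0,y0,0])
    if h is not None:
        for q in h[0][:4]: print('   ',onz(c,q[0]+x0,q[1]+y0,.093))
g=cv2.cvtColor(c['image'],cv2.COLOR_RGB2HSV)
m=cv2.inRange(g,(0,150,90),(6,255,255))|cv2.inRange(g,(174,150,90),(180,255,255))
n,_,st,ce=cv2.connectedComponentsWithStats(m)
for i in range(1,n):
    if st[i,4]>300: print('red',st[i],onz(c,*ce[i],.105))
E
```

```text
[0.452  0.0558 0.2466] [-0.0236  0.0364 -0.4521] 0.05511625810454889
w2 317.5753555873397 227.79171284483743 [[315.5 207.5  23.9]
 [301.5 241.5  25.2]
 [320.5 227.5  25.2]]
    [0.4451 0.0724 0.093 ]
    [0.4387 0.0422 0.093 ]
    [0.452  0.0568 0.093 ]
w1 418.6379559447321 170.54350983707138 [[398.5 162.5  27.4]
 [416.5 173.5  20.7]]
    [0.5025 0.1191 0.093 ]
    [0.5185 0.1134 0.093 ]
red [ 536  233   62   57 2038] [0.6545 0.0675 0.105 ]
```

```bash
python3 -c "
from workcell import manip
print(manip.finish_job())"
```

```text
the job is handed in; nothing more can be done
None
```

I put the oil bottle, pepper mill and both shakers upright in their cups and handed the job in at about 32 s, leaving the red-capped jars alone; I checked the last shaker only by contact height and image measurement, having used all 14 picture views.

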